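# Index the vial carousel two teeth by its star wheel

### The job

Two vial indexers stand on the bench. On the one that carries the red-capped vial, reach down with closed fingertips through the slot in the housing's top and push the star wheel inside on by two teeth, away from you towards the carousel, one tooth at a time and letting it click to rest after each, so that the red-capped vial ends right beneath the black reader head. Turn it only by the star wheel: do not touch its carousel or vials, and leave the star wheel of the other indexer (blue-capped vial) as it is.

Things in the scene. Friction and masses are not known exactly. Their poses are not given: they have to be found in the camera images.
- indexer: Fixed white housing 160x100x149 mm (x,y,z), grey 5 mm top plate. Origin: bench level under its middle; x points away from robot to carousel. Slot in top: x -60..50, y -28..28 mm; brass star wheel inside. Closed fingertips lowered at x=-26 to z=122 mm (under plate: wheel only), moved along +x until their front is at x=31 mm or more, bring a tooth past its click. Black reader over x=187, top 125 mm.
- star_wheel (a joint): Its wheel, rad; + = top moves to +x. Rests (clicks) at 0 (start), 1.047, 2.094 (goal), 3.142; past halfway it goes on alone in 0.5 s. Up to 4 N at tip. Axle along y at x=0, z=74 mm of indexer; hub radius 30, six teeth 12 thick, 24 wide (y), tip radius 70 mm. At rest one stands upright, tip z=144; next one toward the robot has its tip at x=-61, z=109. Turns carousel 1:1.
- carousel: Its carousel: disc of radius 55 mm with six amber vials 25 mm wide (circle of radius 42 mm, tops 91 mm over bench), five caps white, one red. Origin on its axis, 145 mm along +x of the indexer, 24 mm over bench; z up. Turns anticlockwise from above, 60 degrees a tooth. The red-capped vial lies at -120 degrees in the carousel's own frame; the reader is on the +x side.
- spare_star_wheel (a joint): Star wheel of the other indexer, rad; 0 at the start, to be left there. That indexer is of the same build but has a blue-capped vial instead of the red; it stands 0.2 to 0.45 m to the left or right. A tall retort stand (rod over 0.5 m high) stands front right on the bench at x=0.28, y=-0.32: keep the arm clear of it.

How it is judged:
By the outcome, as a careful person would: the job done as asked, in the order asked, and still so for the second after the job is handed in, with the robot touching nothing.
It also fails if it takes over 48 s, if anything falls off the work surface, if the arm or the gripper's body presses on something with over 40 N, if the wrist force passes 120 N, or if a joint passes its speed limit or range.

### The arm

A 6-joint arm with a two-finger parallel gripper is mounted at the origin on a cart in front of the work surface, level with it; the furniture and walls round the work are solid. World frame = base frame: x ahead of the robot, y to its left, z up, the work surface at z = 0. Lengths are in m, angles in rad, forces in N, time in s.
With the tool pointing down it reaches from about 0.35 to 0.975 m from the base axis. Payload 4.9 kg.
Tool frame: the origin (TCP) lies at the very end of the fingers, on their centre line; the grasp point (between the pads) lies 19 mm behind it; z points along the fingers, y is the line along which they close (so a half turn about z gives the same grasp; the last joint's range is limited). The gripper opens to 85 mm and grips with 20 to 120 N. Pads are 22 mm wide; open, the fingers measure 114 mm over their backs; the gripper's body (76 mm by 85 mm) begins 54 mm behind the grasp point. The pads swing forward as they close: fully open they stand 13 mm farther back than shut.
Start: joints at [-1.233, 0.053, 1.613, -0, 1.476, -0.119], TCP at [0.276, -0.561, 0.198] pointing down, gripper open.
Joint ranges: [-3.01, 3.01], [-1.01, 2.22], [0.06, 2.58], [-1.02, 4.17], [0.09, 2.62], [-3.14, 3.14]. Speed limits (rad/s): [2.57, 2.57, 3.14, 3.14, 3.14, 3.14].

### API

Orientations are given as a unit quaternion [w, x, y, z].
In Python, from plant import state, optics, ticket, nets gives the robot as it stands. The module is installed in compiled form; this text tells all that it offers.
- The arm moves only by the shell command python3 -m inch 'ROWS' [OPENING]. ROWS is JSON, a list of rows, each an object of numbers: "dx", "dy", "dz": the shift along the tool's x, y, z as a fraction of full scale; "rx", "ry", "rz": the turn, a rotation vector about the tool's x, y, z as a fraction of full scale. In form: [{"dx": .., "dy": .., "dz": .., "rx": .., "ry": .., "rz": ..}, ...]. A call has 1 to 5 rows; each row is the pose to reach, as a shift and turn from the pose commanded when the call began, along the tool's axes at that moment; what a row does not reach only later rows make up. Full scale, the value 1, is 0.8 m for a shift and 1.5 rad for a turn. A row lasts 1/10 s, in which the tool goes at most 50 mm and 8.59 degrees, less where a joint would pass 70% of its speed; a pose out of reach is approached as far as the arm can. A call with a number of a shift or a turn outside -1 to 1 is refused whole. A call with a gripper value outside its range is refused whole. OPENING is the opening, from -1 (shut) to 1 (fully open), set as the call begins (- or left out, the last holds). The fingers move at their own pace and stop on an object; the grip force is fixed at half the most. Time passes only in rows, so rows that repeat a pose let the fingers close. It gives the time, the measured TCP pose, the force, the opening and the grip force at its end, in the units of the state.
- state(): the state, without advancing time (a new reading comes with each control period).
- optics.grab_frame(name): name is "scene" or "top" or "wrist"; returns the picture (384x512x3 uint8, red, green, blue); there is no depth.
- optics.camera_info(name): a dict with "fx", "fy", "cx", "cy" (pixels), "R" (3x3) and "t" (3): a world point X has camera coordinates R X + t. Camera axes: x right, y down, z forward; pixel columns grow to the right and rows downward; lengths in m; the calibration is good to about 2 mm. The wrist camera is an equidistant fisheye: a pixel r from the principal point sees the ray r / f radians off the axis. A picture is of the moment at which its call begins: read the wrist's pose just before it. camera_info takes no time and is no camera call; for the wrist camera it gives the pose at the moment of the call.
- ticket.job_done(): hands the job in; it is judged then, once.
Trained networks look in the newest picture that a camera, given by its name, has taken for a name from the list of things; names that differ only in an ending like _2 or _b are one class to them, and where a whole thing is asked for, a point or a joint stands for the part that bears it (a point fixed in the world has none). Each returns a list of dicts, best first, with "confidence" (0 to 1); they miss things now and then, are a little off and sometimes report something else, mostly with a low value. They report only what shows in the picture. A call takes as long as a camera call.
- nets.boxes_of(camera, name): "bbox" ([centre column, centre row, width, height] in pixels, round what is visible of it).
- nets.outline_of(camera, name): "pixels" (384x512 bool, what is visible of it) and "bbox" ([centre column, centre row, width, height] in pixels, round what is visible of it).
The state is a dict: "time": time; "joint_pos": joint angles; "joint_vel": joint speeds; "joint_efforts": joint torques, N m; "tool_pos": TCP position; "tool_rot": TCP orientation; "contact_force": force on the tool from outside, world axes, zero at the start; "ft_torque": the same for the moment, N m; "gripper_width": opening from 0.0 (shut) to 1.0 (fully open); "grasp_force": force on a finger pad.
Only numpy, scipy, OpenCV 4.12 (cv2) and the standard library are available. Lean on these libraries where they do the work, as an engineer would, in place of code of your own. Each camera call takes 0.05 s, during which the arm holds its last target. There are 200 camera calls.

## Working session

There is one attempt and no reset: what is moved stays moved. The work goes in short steps, Python scripts to look and compute and a shell command to move; the robot and the scene stay as the last step left them, time stands still between calls to the robot, and variables do not carry over. Pictures are saved under pics/ and viewed, at most 10 in all, crops included, and the job is handed in when it is done.

```bash
mkdir -p pics
python3 - <<'E'
from plant import state, optics, nets
import cv2,numpy as np
s=state();print(s['time'],s['tool_pos'],s['tool_rot'])
a=[]
for c in("scene","top"):
    im=optics.grab_frame(c)[:,:,::-1]; a.append(im)
    k=optics.camera_info(c);print(c,k['fx'],k['cx'],k['cy'],np.round(k['R'],3).tolist(),np.round(k['t'],3).tolist())
    for n in("indexer","star_wheel","carousel"):
        print(n,[(np.round(d['bbox']).tolist(),round(d['confidence'],2)) for d in nets.boxes_of(c,n)])
cv2.imwrite('pics/scene.png',cv2.resize(a[0],(800,600)));cv2.imwrite('pics/top.png',cv2.resize(a[1],(800,600)))
E
```

```text
0.0 [ 0.27542917 -0.5602806   0.1967826 ] [-1.00895062e-03  9.74030759e-01  2.26413452e-01 -1.10542763e-04]
scene 456.62541620192525 251.55637072693224 194.19664162287935 [[-0.255, 0.967, -0.006], [0.8, 0.207, -0.564], [-0.544, -0.149, -0.826]] [0.096, -0.451, 1.313]
indexer [([189.0, 186.0, 118.0, 177.0], 0.61)]
star_wheel [([202.0, 139.0, 29.0, 28.0], 0.95)]
carousel [([174.0, 213.0, 60.0, 62.0], 0.62)]
top 410.7958437190183 251.13798081433293 194.78754934197624 [[0.021, -0.999, 0.033], [-0.992, -0.025, -0.127], [0.128, -0.03, -0.991]] [0.044, 0.61, 0.843]
indexer [([313.0, 201.0, 79.0, 163.0], 0.67)]
star_wheel [([315.0, 235.0, 31.0, 58.0], 0.96)]
carousel [([319.0, 171.0, 51.0, 46.0], 0.59)]
```

View pics/scene.png

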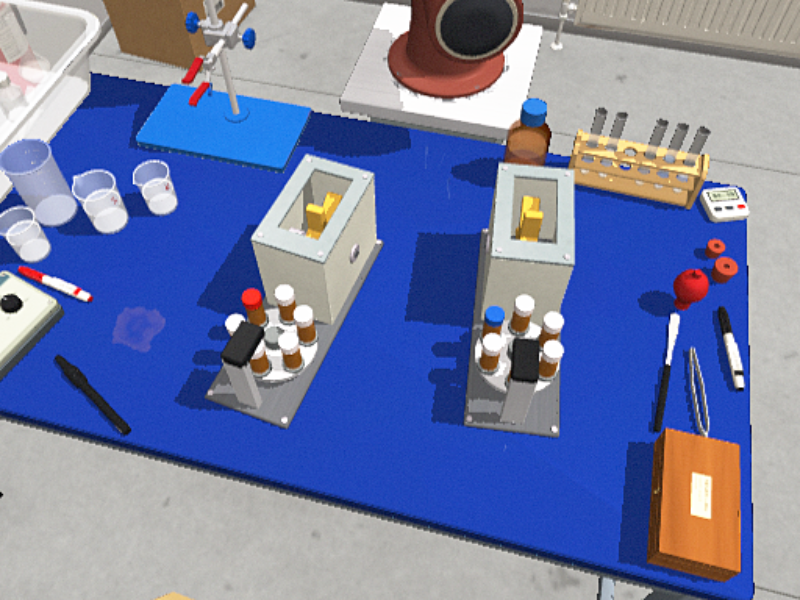

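View pics/top.png

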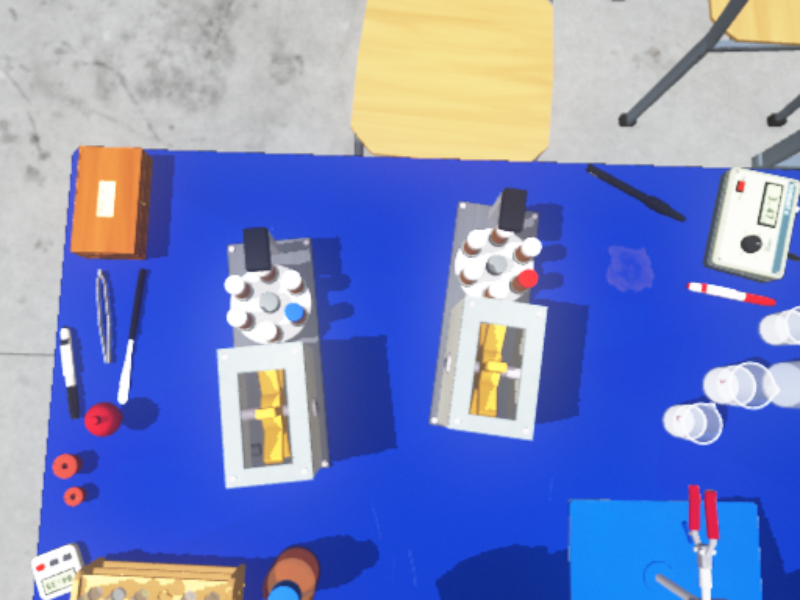

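The top view has the red-cap indexer right of centre: red cap at (527,279), plate corners roughly (463,298), (547,305), (534,440), (447,430). The blue-cap one is to its left. In the scene view, the red cap is at (252,300) and its plate is around (315,200). I'll zoom in to pick the corners.

Run:
```python
import cv2,numpy as np
from plant import optics
a=optics.grab_frame('scene')[:,:,::-1];b=optics.grab_frame('top')[:,:,::-1]
# scene crop cols155-255 rows 90-170 ; top crop cols 275-360 rows 182-290
A=cv2.resize(a[90:190,155:255],None,fx=4,fy=4,interpolation=cv2.INTER_CUBIC)
B=cv2.resize(b[185:285,265:365],None,fx=4,fy=4,interpolation=cv2.INTER_CUBIC)
I=np.hstack([A,B])
for k in range(0,800,80): cv2.putText(I,str(k),(k,395),0,.35,(0,255,255),1);cv2.line(I,(k,380),(k,385),(0,255,255))
cv2.imwrite('pics/crop.png',I)
```

```text
(no output)
```

View pics/crop.png

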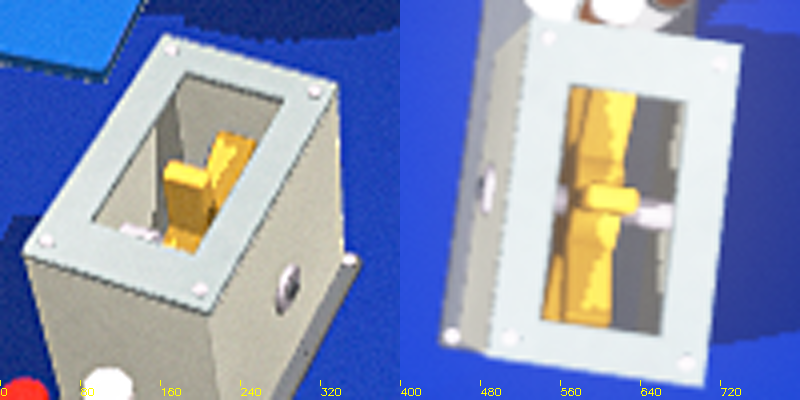

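The crop shows the plate and slot corners clearly in both views, and one tooth upright in mid-slot. Next I triangulate the corners and fit the pose.

Run:
```python
import cv2,numpy as np
from plant import optics
from scipy.optimize import least_squares
L=np.array([[-80,-50],[-80,50],[80,50],[80,-50],[-60,-28],[-60,28],[50,28],[50,-28]])/1e3
S=np.array([(165,36),(338,84),(209,311),(24,253),(185,73),(284,99),(194,254),(92,220)])/4+[155,90]-.375
T=np.array([(489,352),(704,386),(742,45),(529,17),(541,320),(660,334),(687,101),(570,85)],float)
T=T[[0,1,2,3,4,5,6,7]]; T[[0,1]]=T[[1,0]];T[[2,3]]=T[[3,2]];T[[4,5]]=T[[5,4]];T[[6,7]]=T[[7,6]]
T=(T-[400,0])/4+[265,185]-.375
C=[optics.camera_info(n) for n in('scene','top')]
P=[np.array([[c['fx'],0,c['cx']],[0,c['fy'],c['cy']],[0,0,1]])@np.c_[c['R'],c['t']] for c in C]
X=cv2.triangulatePoints(*P,S.T,T.T);X=(X[:3]/X[3]).T;print(X.round(4))
def w(p):
    c,s=np.cos(p[2]),np.sin(p[2]);return np.c_[L@np.array([[c,s],[-s,c]])+p[:2],np.full(8,p[3])]
def res(p,which=(0,1)):
    r=[]
    for k in which:
        q=np.c_[w(p),np.ones(8)]@P[k].T;r.append(q[:,:2]/q[:,2:]-(S,T)[k])
    return np.concatenate(r).ravel()
f=least_squares(res,[.5,-.1,0,.149]);print('both',f.x.round(4),np.abs(f.fun).max())
for k in(0,1):
    g=least_squares(lambda p:res(np.r_[p,.149],(k,)),[.5,-.1,0]);print(k,g.x.round(4),np.abs(g.fun).max())
```

```text
[[ 0.4388 -0.1062  0.1442]
 [ 0.4526 -0.0064  0.147 ]
 [ 0.6091 -0.0253  0.1449]
 [ 0.5979 -0.1249  0.1449]
 [ 0.4622 -0.0866  0.1443]
 [ 0.4675 -0.0311  0.1446]
 [ 0.5772 -0.0441  0.144 ]
 [ 0.5707 -0.0989  0.146 ]]
both [ 0.5245 -0.0658 -0.117   0.1449] 0.9480619117518359
0 [ 0.5277 -0.0639 -0.1164] 0.5947703463528597
1 [ 0.5245 -0.0653 -0.1173] 1.068616734030627
```

Run:
```python
import cv2,numpy as np
from plant import optics,state
print(np.round(state()['joint_pos'],3))
k=optics.camera_info('wrist');a=optics.grab_frame('wrist')[:,:,::-1]
R,t=np.array(k['R']),np.array(k['t']);print(k['fx'],(-R.T@t).round(3),R.round(2).tolist())
a=cv2.resize(a,(800,600))
for z in np.arange(0,1.01,.1):
    X=R@[.28,-.32,z]+t; th=np.arctan2(np.hypot(X[0],X[1]),X[2]);u=X[:2]/np.hypot(X[0],X[1])*th*k['fx']+[k['cx'],k['cy']]
    u=u*800/512;cv2.circle(a,tuple(int(v) for v in u),2,(255,0,255),-1);
    if abs(u).max()<900: cv2.putText(a,'%.1f'%z,tuple(int(v)+4 for v in u),0,.4,(0,255,255),1)
cv2.imwrite('pics/w0.png',a)
for n in('scene','top'):
    k=optics.camera_info(n)
    for z in np.arange(.0,.71,.1):
        X=np.array(k['R'])@[.28,-.32,z]+k['t'];print(n,round(z,1),(X[:2]/X[2]*k['fx']+[k['cx'],k['cy']]).round())
```

```text
[-1.233  0.053  1.613  0.     1.476 -0.119]
297.3186396354542 [ 0.345 -0.528  0.374] [[0.44, -0.9, -0.0], [-0.86, -0.42, 0.3], [-0.27, -0.13, -0.95]]
scene 0.0 [144.  83.]
scene 0.1 [136.  52.]
scene 0.2 [127.  16.]
scene 0.3 [115. -26.]
scene 0.4 [102. -76.]
scene 0.5 [  86. -136.]
scene 0.6 [  67. -210.]
scene 0.7 [  42. -304.]
top 0.0 [422. 352.]
top 0.1 [445. 366.]
top 0.2 [475. 383.]
top 0.3 [515. 405.]
top 0.4 [571. 437.]
top 0.5 [656. 485.]
top 0.6 [797. 565.]
top 0.7 [1082.  727.]
```

View pics/w0.png

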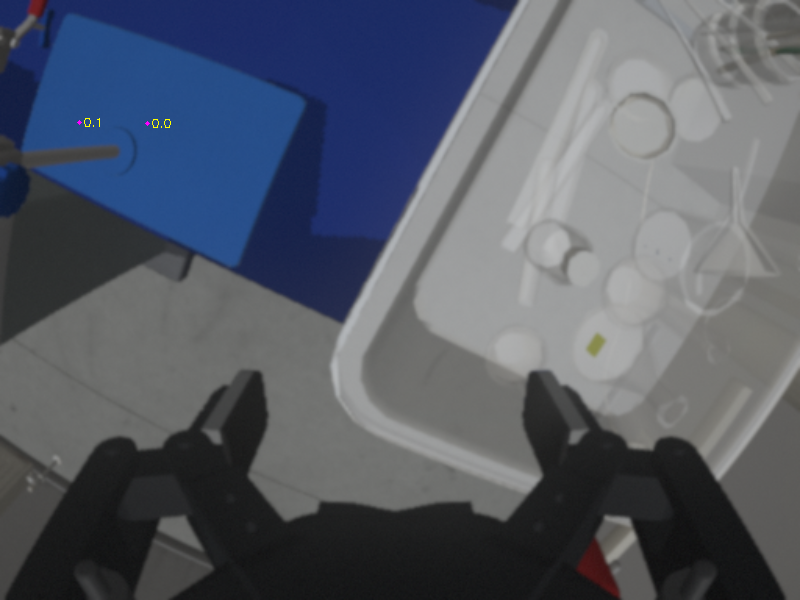

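The wrist view shows the stand's rod at about (115,150), a bit nearer the robot than the base centre. Its clamps face forward, and the gripper is above a tray. I'll lift high first so the arm passes over the rod.

```bash
python3 -m inch '[{"dz":-0.06},{"dz":-0.12},{"dz":-0.18},{"dz":-0.24},{"dz":-0.30}]' -1; python3 -m inch '[{"dz":-0.06},{"dz":-0.12},{"dz":-0.18},{"dz":-0.24},{"dz":-0.30}]'
python3 - <<'E'
import cv2,numpy as np
from plant import optics,state
s=state();print(np.round(s['joint_pos'],3),s['tool_pos'],s['tool_rot'])
a=optics.grab_frame('wrist')[:,:,::-1];k=optics.camera_info('wrist');R,t=np.array(k['R']),np.array(k['t']);print((-R.T@t).round(3))
a=cv2.resize(a,(800,600))
for z in np.arange(0,1.01,.1):
    X=R@[.25,-.32,z]+t; h=np.hypot(X[0],X[1]);th=np.arctan2(h,X[2]);u=(X[:2]/h*th*k['fx']+[k['cx'],k['cy']])*800/512
    cv2.circle(a,tuple(int(v) for v in u),2,(255,0,255),-1);cv2.putText(a,'%.1f'%z,tuple(int(v)+4 for v in u),0,.4,(0,255,255),1)
cv2.imwrite('pics/w1.png',a)
E
```

```text
[-1.233  0.053  1.613 -0.     1.476 -0.119] [ 0.27562729 -0.56093389  0.19801598] [1.72943439e-05 9.74045261e-01 2.26353327e-01 1.55785829e-06]
[ 0.345 -0.528  0.374]validation failed for argument at $[0]...
validation failed for argument at $[0]...
```

View pics/w1.png

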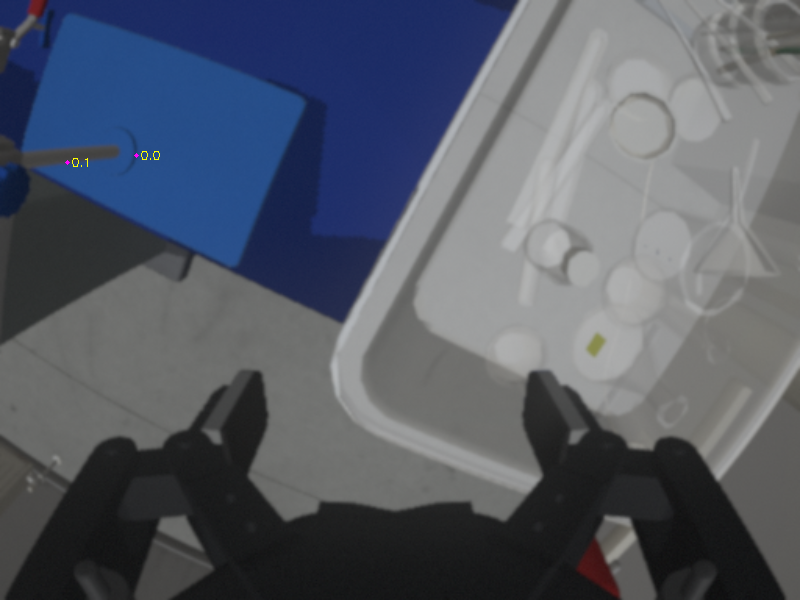

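The picture is unchanged because the call was refused: every row needs all six numbers. It does put the rod foot at about (0.255,-0.32).

```bash
python3 -m inch '[{"dx":0,"dy":0,"dz":-0.06,"rx":0,"ry":0,"rz":0},{"dx":0,"dy":0,"dz":-0.12,"rx":0,"ry":0,"rz":0},{"dx":0,"dy":0,"dz":-0.18,"rx":0,"ry":0,"rz":0},{"dx":0,"dy":0,"dz":-0.24,"rx":0,"ry":0,"rz":0},{"dx":0,"dy":0,"dz":-0.30,"rx":0,"ry":0,"rz":0}]' -1; python3 -m inch '[{"dx":0,"dy":0,"dz":-0.06,"rx":0,"ry":0,"rz":0},{"dx":0,"dy":0,"dz":-0.12,"rx":0,"ry":0,"rz":0},{"dx":0,"dy":0,"dz":-0.18,"rx":0,"ry":0,"rz":0},{"dx":0,"dy":0,"dz":-0.24,"rx":0,"ry":0,"rz":0},{"dx":0,"dy":0,"dz":-0.30,"rx":0,"ry":0,"rz":0}]'
cat > w.py <<'E'
import cv2,numpy as np,sys
from plant import optics,state
s=state();print(np.round(s['joint_pos'],3),s['tool_pos'],s['tool_rot'])
a=optics.grab_frame('wrist')[:,:,::-1];k=optics.camera_info('wrist');R,t=np.array(k['R']),np.array(k['t']);print((-R.T@t).round(3))
a=cv2.resize(a,(800,600))
for z in np.arange(0,1.01,.1):
    X=R@[.255,-.32,z]+t; h=np.hypot(X[0],X[1]);th=np.arctan2(h,X[2]);u=(X[:2]/h*th*k['fx']+[k['cx'],k['cy']])*800/512
    cv2.circle(a,tuple(int(v) for v in u),2,(255,0,255),-1);cv2.putText(a,'%.1f'%z,tuple(int(v)+4 for v in u),0,.4,(0,255,255),1)
cv2.imwrite(sys.argv[1],a)
E
python3 w.py pics/w2.png
```

```text
time: 1.1
tool_pos: [0.2756, -0.5606, 0.4402]
tool_rot: [0.0, 0.974, 0.226, 0.0]
contact_force: [0.4, -0.7, 0.8]
gripper_width: 0.141
grasp_force: 0.0
time: 1.6
tool_pos: [0.2754, -0.5601, 0.6803]
tool_rot: [0.0, 0.974, 0.226, 0.0]
contact_force: [-0.6, -1.0, 0.7]
gripper_width: -0.002
grasp_force: 0.0
[-1.233  0.25   0.578 -0.     2.312 -0.119] [ 0.27544229 -0.56014327  0.68028962] [4.91163145e-04 9.74025561e-01 2.26437549e-01 5.22474094e-05]
[ 0.343 -0.524  0.865]
```

View pics/w2.png

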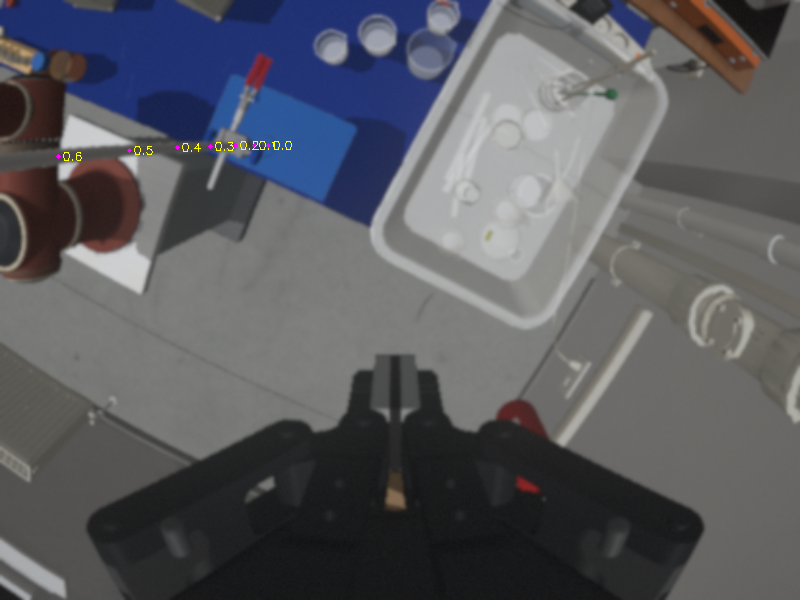

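The rod still shows up to the left image edge, so it is over 0.65 m tall. The plan is to tilt the tool outward, rise well above it while edging away, and swing over high up.

```bash
python3 -m inch '[{"dx":-0.04,"dy":-0.004,"dz":-0.04,"rx":-0.093,"ry":-0.011,"rz":0},{"dx":-0.08,"dy":-0.008,"dz":-0.08,"rx":-0.186,"ry":-0.022,"rz":0},{"dx":-0.12,"dy":-0.012,"dz":-0.12,"rx":-0.279,"ry":-0.033,"rz":0},{"dx":-0.16,"dy":-0.016,"dz":-0.16,"rx":-0.372,"ry":-0.044,"rz":0},{"dx":-0.19,"dy":-0.02,"dz":-0.2,"rx":-0.465,"ry":-0.055,"rz":0}]'
python3 w.py pics/w3.png
```

```text
time: 2.15
tool_pos: [0.1308, -0.613, 0.8409]
tool_rot: [0.346, 0.913, 0.212, 0.038]
contact_force: [0.3, -0.1, -0.3]
gripper_width: 0.003
grasp_force: 0.0
[-1.596 -0.089  0.766  0.238  1.781 -0.349] [ 0.13082643 -0.61303649  0.84094299] [0.34568859 0.91329124 0.2121113  0.03751411]
[ 0.16  -0.47   0.972]
```

View pics/w3.png

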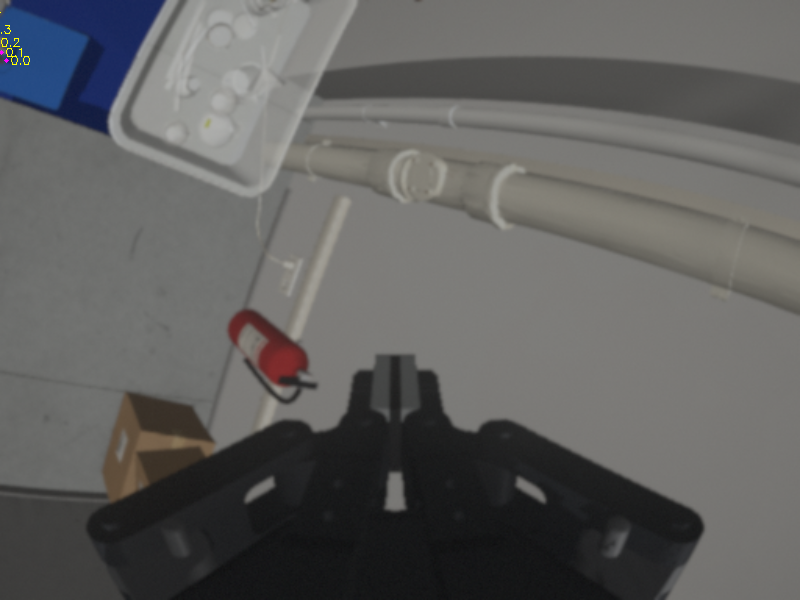

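The view now shows a wall with pipes on the right side, so no reaching further out; I'll rise and retract.

```bash
python3 -m inch '[{"dx":0.005,"dy":0.015,"dz":-0.058,"rx":-0.08,"ry":-0.01,"rz":0},{"dx":0.01,"dy":0.03,"dz":-0.116,"rx":-0.16,"ry":-0.02,"rz":0},{"dx":0.015,"dy":0.045,"dz":-0.174,"rx":-0.24,"ry":-0.03,"rz":0},{"dx":0.02,"dy":0.06,"dz":-0.232,"rx":-0.32,"ry":-0.04,"rz":0},{"dx":0.024,"dy":0.075,"dz":-0.29,"rx":-0.4,"ry":-0.048,"rz":0}]'
python3 - <<'E'
import numpy as np
from plant import state,optics
from scipy.spatial.transform import Rotation as Ro
s=state();print(np.round(s['joint_pos'],3),s['tool_pos']);q=s['tool_rot'];print(Ro.from_quat(np.r_[q[1:],q[0]]).as_matrix().round(3))
E
```

```text
time: 2.7
tool_pos: [0.1225, -0.5017, 1.0552]
tool_rot: [0.607, 0.771, 0.18, 0.067]
contact_force: [-0.4, -0.1, 0.4]
gripper_width: 0.006
grasp_force: 0.0
[-1.817 -0.377  0.847  0.57   1.432 -0.375] [ 0.1224547  -0.50171772  1.05520396]
[[ 0.926  0.197  0.321]
 [ 0.358 -0.199 -0.912]
 [-0.116  0.96  -0.255]]
```

```bash
python3 -m inch '[{"dx":0.013,"dy":0.026,"dz":-0.006,"rx":-0.01,"ry":0.088,"rz":-0.023},{"dx":0.026,"dy":0.052,"dz":-0.012,"rx":-0.02,"ry":0.176,"rz":-0.047},{"dx":0.04,"dy":0.078,"dz":-0.018,"rx":-0.03,"ry":0.264,"rz":-0.07},{"dx":0.053,"dy":0.105,"dz":-0.023,"rx":-0.042,"ry":0.352,"rz":-0.093}]'
python3 w.py pics/w4.png
```

```text
time: 3.1
tool_pos: [0.1723, -0.4874, 1.1339]
tool_rot: [0.563, 0.695, 0.384, 0.23]
contact_force: [-0.5, -0.2, 2.8]
gripper_width: 0.003
grasp_force: 0.0
[-2.025  0.04   0.272  1.277  1.753 -0.426] [ 0.1723151  -0.4874135   1.13389415] [0.56325106 0.69474389 0.38371011 0.22988198]
[ 0.082 -0.329  1.17 ]
```

View pics/w4.png

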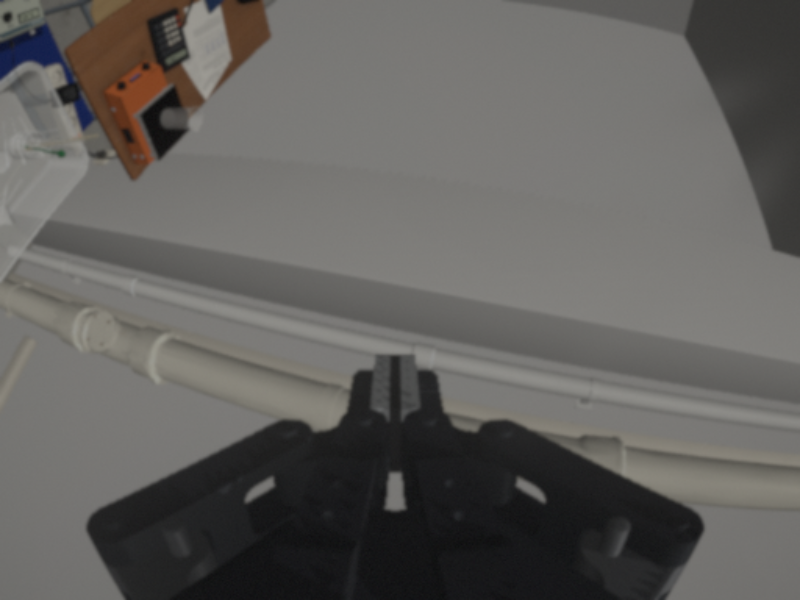

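The rod isn't in view from up here, and the tool is at 1.13 m. I'll compute the swing waypoints in tool axes.

```bash
cat > g.py <<'E'
import numpy as np
from plant import state
from scipy.spatial.transform import Rotation as Ro
def cur():
    s=state();q=s['tool_rot'];return np.array(s['tool_pos']),Ro.from_quat(np.r_[q[1:],q[0]]),s
def rel(p,R,n=5):   # goal pose -> fractions
    p0,R0,_=cur();d=R0.inv().apply(np.array(p)-p0)/.8;r=(R0.inv()*R).as_rotvec()/1.5
    print('shift',d.round(4),'turn',r.round(4),'rows>=',np.ceil(max(np.linalg.norm(d)*16,np.linalg.norm(r)*10.01)))
E
python3 - <<'E'
from g import *
p,R,s=cur();print(R.as_matrix()[:,2])
for k in range(1,6):
    W=Ro.from_euler('z',.095*k);print(k);rel(W.apply(p),R)
E
```

```text
[ 0.75438626 -0.60316954 -0.25901327]
1
shift [0.0527 0.014  0.0299] turn [0. 0. 0.] rows>= 1.0
2
shift [0.1082 0.027  0.0547] turn [0. 0. 0.] rows>= 2.0
3
shift [0.166  0.0388 0.0743] turn [0. 0. 0.] rows>= 3.0
4
shift [0.2256 0.0493 0.0883] turn [0. 0. 0.] rows>= 4.0
5
shift [0.2865 0.0585 0.0968] turn [0. 0. 0.] rows>= 5.0
```

```bash
python3 -m inch '[{"dx":0.053,"dy":0.014,"dz":0.03,"rx":0,"ry":0,"rz":0},{"dx":0.108,"dy":0.027,"dz":0.055,"rx":0,"ry":0,"rz":0},{"dx":0.166,"dy":0.039,"dz":0.074,"rx":0,"ry":0,"rz":0},{"dx":0.226,"dy":0.049,"dz":0.088,"rx":0,"ry":0,"rz":0},{"dx":0.286,"dy":0.058,"dz":0.097,"rx":0,"ry":0,"rz":0}]'
python3 - <<'E'
from g import *
p,R,s=cur();print(s['joint_pos'])
for k in range(1,6):
    W=Ro.from_euler('z',.095*k);print(k);rel(W.apply(p),W*R)
E
```

```text
time: 3.65
tool_pos: [0.376, -0.3633, 1.1316]
tool_rot: [0.563, 0.696, 0.381, 0.229]
contact_force: [1.1, -0.8, -0.0]
gripper_width: -0.0
grasp_force: 0.0
[-1.2218935  -0.14861363  0.45244706  0.51818314  1.57127542 -0.2686996 ]
1
shift [0.0615 0.0077 0.0022] turn [-0.007   0.0607 -0.0165] rows>= 1.0
2
shift [ 0.1232  0.0139 -0.0012] turn [-0.014   0.1215 -0.033 ] rows>= 2.0
3
shift [ 0.1844  0.0184 -0.0103] turn [-0.021   0.1822 -0.0495] rows>= 3.0
4
shift [ 0.2446  0.0214 -0.025 ] turn [-0.028  0.243 -0.066] rows>= 4.0
5
shift [ 0.3033  0.0227 -0.0451] turn [-0.035   0.3037 -0.0824] rows>= 5.0
```

```bash
python3 -m inch '[{"dx":0.061,"dy":0.008,"dz":0.002,"rx":-0.005,"ry":0.04,"rz":-0.011},{"dx":0.123,"dy":0.014,"dz":-0.001,"rx":-0.01,"ry":0.08,"rz":-0.022},{"dx":0.184,"dy":0.018,"dz":-0.01,"rx":-0.014,"ry":0.122,"rz":-0.033},{"dx":0.245,"dy":0.021,"dz":-0.025,"rx":-0.019,"ry":0.162,"rz":-0.044},{"dx":0.303,"dy":0.023,"dz":-0.045,"rx":-0.023,"ry":0.2,"rz":-0.055}]'
python3 - <<'E'
from g import *
p,R,s=cur();print(s['joint_pos'],R.as_matrix().round(2)[:,2])
yaw=-.117;c,sn=np.cos(yaw),np.sin(yaw)
G=Ro.from_matrix(np.array([[c,sn,0],[sn,-c,0],[0,0,-1]]))
rel([.52,-.1,.85],G)
r=(R.inv()*G).as_rotvec();print(r)
rel([.55,-.08,.95],R*Ro.from_rotvec(r/2))
G2=Ro.from_euler('z',np.pi/2)*G;G3=Ro.from_euler('z',-np.pi/2)*G
for g in(G2,G3): print((R.inv()*g).as_rotvec())
E
```

```text
time: 4.15
tool_pos: [0.5005, -0.1517, 1.1309]
tool_rot: [0.52, 0.628, 0.487, 0.314]
contact_force: [1.1, -0.4, 0.1]
gripper_width: 0.002
grasp_force: 0.0
[-0.53417709 -0.14931185  0.45306806  0.16083119  1.53655064 -0.16486428] [ 0.9  -0.35 -0.26]
shift [ 0.1076 -0.3288  0.0917] turn [ 0.7738 -0.5322  0.808 ] rows>= 13.0
[ 1.16065435 -0.79834753  1.21205454]
shift [ 0.1295 -0.198   0.084 ] turn [ 0.3869 -0.2661  0.404 ] rows>= 7.0
[ 1.28438099  0.23753933 -0.11554869]
[ 0.33557536 -1.81446424  2.40849261]
```

```bash
cat >> g.py <<'E'
yaw=-.117;c,sn=np.cos(yaw),np.sin(yaw)
G=Ro.from_matrix(np.array([[c,sn,0],[sn,-c,0],[0,0,-1]]))
def part(p,n,k=5):  # first k of n rows toward goal p,G
    p0,R0,_=cur();r=(R0.inv()*G).as_rotvec();f=k/n;rel(p0+(np.array(p)-p0)*f,R0*Ro.from_rotvec(r*f))
E
python3 -c "
from g import *
part([.52,-.09,.6],14)"
```

```text
shift [ 0.055  -0.2243  0.0605] turn [ 0.2763 -0.1901  0.2886] rows>= 5.0
```

```bash
python3 -m inch '[{"dx":0.011,"dy":-0.045,"dz":0.012,"rx":0.055,"ry":-0.038,"rz":0.058},{"dx":0.022,"dy":-0.09,"dz":0.024,"rx":0.11,"ry":-0.076,"rz":0.116},{"dx":0.033,"dy":-0.135,"dz":0.036,"rx":0.165,"ry":-0.114,"rz":0.173},{"dx":0.044,"dy":-0.18,"dz":0.048,"rx":0.22,"ry":-0.152,"rz":0.231},{"dx":0.055,"dy":-0.224,"dz":0.06,"rx":0.276,"ry":-0.19,"rz":0.289}]'
python3 -c "
from g import *
print(cur()[2]['joint_pos'])
part([.52,-.09,.6],9)"
```

```text
time: 4.65
tool_pos: [0.5055, -0.1299, 0.9417]
tool_rot: [0.365, 0.848, 0.315, 0.221]
contact_force: [0.8, 0.1, -0.2]
gripper_width: -0.0
grasp_force: 0.0
[-0.1731617  -0.1788855   0.69483639 -0.38642667  1.79191659  0.4318227 ]
shift [-0.0079 -0.1908  0.1439] turn [ 0.2761 -0.1901  0.2866] rows>= 5.0
```

```bash
python3 -m inch '[{"dx":-0.0016,"dy":-0.038,"dz":0.029,"rx":0.055,"ry":-0.038,"rz":0.057},{"dx":-0.003,"dy":-0.076,"dz":0.058,"rx":0.11,"ry":-0.076,"rz":0.114},{"dx":-0.005,"dy":-0.114,"dz":0.086,"rx":0.165,"ry":-0.114,"rz":0.172},{"dx":-0.0065,"dy":-0.153,"dz":0.115,"rx":0.22,"ry":-0.152,"rz":0.229},{"dx":-0.008,"dy":-0.19,"dz":0.144,"rx":0.276,"ry":-0.19,"rz":0.287}]'
python3 -c "
from g import *
print(cur()[2]['joint_pos'])
part([.52,-.09,.6],4,4)"
```

```text
time: 5.15
tool_pos: [0.5146, -0.1091, 0.752]
tool_rot: [0.17, 0.974, 0.113, 0.103]
contact_force: [0.9, -0.6, 0.4]
gripper_width: -0.002
grasp_force: 0.0
[-0.19853704 -0.12536191  0.87937234 -0.29252213  2.06008741  0.96029871]
shift [-0.0182 -0.0879  0.1693] turn [ 0.2207 -0.1517  0.2289] rows>= 4.0
```

```bash
python3 -m inch '[{"dx":-0.0045,"dy":-0.022,"dz":0.042,"rx":0.055,"ry":-0.038,"rz":0.057},{"dx":-0.009,"dy":-0.044,"dz":0.085,"rx":0.11,"ry":-0.076,"rz":0.114},{"dx":-0.014,"dy":-0.066,"dz":0.127,"rx":0.165,"ry":-0.114,"rz":0.172},{"dx":-0.0182,"dy":-0.0879,"dz":0.1693,"rx":0.2207,"ry":-0.1517,"rz":0.2289},{"dx":-0.0182,"dy":-0.0879,"dz":0.1693,"rx":0.2207,"ry":-0.1517,"rz":0.2289}]'
python3 -c "
from g import *
print(cur()[2]['joint_pos'])
x=np.array([.5255,-.065])+np.array([c,sn])*-.026;print(x)
rel([*x,.20],G)"
```

```text
time: 5.65
tool_pos: [0.5217, -0.0927, 0.5928]
tool_rot: [-0.0, 0.998, -0.058, -0.006]
contact_force: [0.2, -0.8, -1.6]
gripper_width: 0.002
grasp_force: 0.0
[-0.31472761 -0.0920082   1.10260527 -0.00315133  2.14239838  1.37043061]
[ 0.49967775 -0.06196494]
shift [-0.0261 -0.0351  0.4914] turn [0.0002 0.0078 0.0006] rows>= 8.0
```

```bash
python3 -m inch '[{"dx":-0.005,"dy":-0.007,"dz":0.061,"rx":0,"ry":0.0078,"rz":0},{"dx":-0.01,"dy":-0.014,"dz":0.122,"rx":0,"ry":0.0078,"rz":0},{"dx":-0.015,"dy":-0.021,"dz":0.183,"rx":0,"ry":0.0078,"rz":0},{"dx":-0.02,"dy":-0.028,"dz":0.244,"rx":0,"ry":0.0078,"rz":0},{"dx":-0.026,"dy":-0.035,"dz":0.3,"rx":0,"ry":0.0078,"rz":0}]'
python3 -c "
from g import *
rel([.49968,-.06196,.20],G)
import cv2
from plant import optics
k=optics.camera_info('wrist');a=cv2.resize(optics.grab_frame('wrist')[:,:,::-1],(800,600));Rc,t=np.array(k['R']),np.array(k['t'])
for x,y in [(-80,-50),(-80,50),(80,50),(80,-50),(-60,-28),(-60,28),(50,28),(50,-28)]:
    X=Rc@[.5255+c*x/1e3-sn*y/1e3,-.065+sn*x/1e3+c*y/1e3,.149]+t;h=np.hypot(*X[:2]);u=(X[:2]/h*np.arctan2(h,X[2])*k['fx']+[k['cx'],k['cy']])*800/512
    cv2.circle(a,tuple(int(round(v)) for v in u),2,(255,0,255),-1)
cv2.imwrite('pics/w5.png',a)"
```

```text
time: 6.15
tool_pos: [0.5038, -0.0615, 0.3616]
tool_rot: [0.003, 0.998, -0.055, 0.009]
contact_force: [1.6, 0.2, -0.6]
gripper_width: 0.001
grasp_force: 0.0
shift [-8.700e-03  1.000e-04  2.019e-01] turn [ 0.0037 -0.0121  0.0043] rows>= 4.0
```

View pics/w5.png

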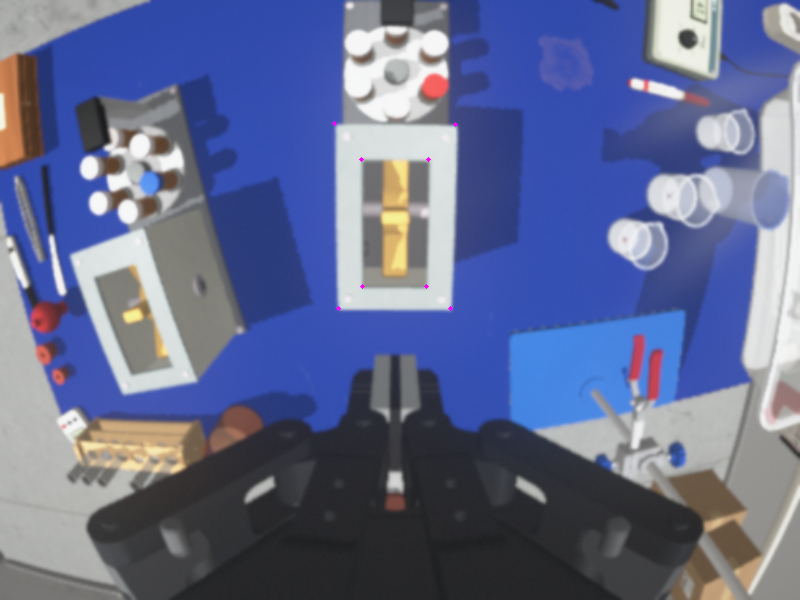

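The wrist view shows the projected plate and slot corners landing on the real ones within about 1 mm: plate (335..456,124..309), slot (361..428,160..286). The red vial is at (434,86). I'll descend to just above the slot and settle.

```bash
python3 -m inch '[{"dx":-0.003,"dy":0,"dz":0.055,"rx":0,"ry":0,"rz":0},{"dx":-0.006,"dy":0,"dz":0.11,"rx":0,"ry":0,"rz":0},{"dx":-0.006,"dy":0,"dz":0.165,"rx":0,"ry":0,"rz":0},{"dx":-0.006,"dy":0,"dz":0.19,"rx":0,"ry":0,"rz":0},{"dx":-0.006,"dy":0,"dz":0.19,"rx":0,"ry":0,"rz":0}]'
python3 -m inch '[{"dx":0,"dy":0,"dz":0,"rx":0,"ry":0,"rz":0},{"dx":0,"dy":0,"dz":0,"rx":0,"ry":0,"rz":0}]'
python3 -c "
from g import *
rel([.49968,-.06196,.175],G)"
```

```text
time: 6.7
tool_pos: [0.5006, -0.0616, 0.2084]
tool_rot: [0.002, 0.998, -0.056, 0.006]
contact_force: [0.0, -0.5, -0.1]
gripper_width: -0.0
grasp_force: 0.0
time: 6.9
tool_pos: [0.5034, -0.0623, 0.2133]
tool_rot: [0.003, 0.998, -0.056, 0.01]
contact_force: [-0.5, -0.5, -0.2]
gripper_width: 0.004
grasp_force: 0.0
shift [-0.0057 -0.      0.0477] turn [ 0.0026 -0.0135  0.0027] rows>= 1.0
```

```bash
python3 -m inch '[{"dx":-0.0057,"dy":0,"dz":0.048,"rx":0.0026,"ry":-0.0135,"rz":0.0027},{"dx":-0.0057,"dy":0,"dz":0.048,"rx":0.0026,"ry":-0.0135,"rz":0.0027},{"dx":-0.0057,"dy":0,"dz":0.048,"rx":0.0026,"ry":-0.0135,"rz":0.0027},{"dx":-0.0057,"dy":0,"dz":0.048,"rx":0.0026,"ry":-0.0135,"rz":0.0027}]'
python3 -c "
from g import *
rel([.49968,-.06196,.122],G)"
```

```text
time: 7.3
tool_pos: [0.4987, -0.0617, 0.1732]
tool_rot: [-0.001, 0.998, -0.059, -0.001]
contact_force: [0.1, 0.0, -0.5]
gripper_width: -0.001
grasp_force: 0.0
shift [0.0014 0.0002 0.064 ] turn [-0.0006  0.0016 -0.0006] rows>= 2.0
```

Good alignment. Lower to z≈0.122 gently.

```bash
python3 -m inch '[{"dx":0,"dy":0,"dz":0.025,"rx":0,"ry":0,"rz":0},{"dx":0,"dy":0,"dz":0.05,"rx":0,"ry":0,"rz":0},{"dx":0,"dy":0,"dz":0.064,"rx":0,"ry":0,"rz":0},{"dx":0,"dy":0,"dz":0.064,"rx":0,"ry":0,"rz":0},{"dx":0,"dy":0,"dz":0.064,"rx":0,"ry":0,"rz":0}]'
python3 -c "
from g import *
x=np.array([.5255,-.065])+np.array([c,sn])*.024
rel([*x,.122],G)"
```

```text
time: 7.8
tool_pos: [0.4978, -0.0614, 0.1207]
tool_rot: [-0.001, 0.998, -0.059, -0.002]
contact_force: [0.6, 0.7, -0.7]
gripper_width: -0.001
grasp_force: 0.0
shift [ 0.065   0.0003 -0.002 ] turn [-0.0009  0.003  -0.0007] rows>= 2.0
```

```bash
python3 -m inch '[{"dx":0.01,"dy":0,"dz":0,"rx":0,"ry":0,"rz":0},{"dx":0.02,"dy":0,"dz":0,"rx":0,"ry":0,"rz":0},{"dx":0.03,"dy":0,"dz":0,"rx":0,"ry":0,"rz":0},{"dx":0.04,"dy":0,"dz":0,"rx":0,"ry":0,"rz":0},{"dx":0.05,"dy":0,"dz":0,"rx":0,"ry":0,"rz":0}]'
python3 -m inch '[{"dx":0.008,"dy":0,"dz":0,"rx":0,"ry":0,"rz":0},{"dx":0.015,"dy":0,"dz":0,"rx":0,"ry":0,"rz":0},{"dx":0.015,"dy":0,"dz":0,"rx":0,"ry":0,"rz":0},{"dx":0.015,"dy":0,"dz":0,"rx":0,"ry":0,"rz":0},{"dx":0.015,"dy":0,"dz":0,"rx":0,"ry":0,"rz":0}]'
python3 -m inch '[{"dx":0,"dy":0,"dz":0,"rx":0,"ry":0,"rz":0},{"dx":0,"dy":0,"dz":0,"rx":0,"ry":0,"rz":0},{"dx":0,"dy":0,"dz":0,"rx":0,"ry":0,"rz":0},{"dx":0,"dy":0,"dz":0,"rx":0,"ry":0,"rz":0},{"dx":0,"dy":0,"dz":0,"rx":0,"ry":0,"rz":0}]'
cat > red.py <<'E'
from g import *
import cv2
from plant import optics
p,R,s=cur();d=p[:2]-[.5255,-.065];print('in indexer x,y',d@[c,sn],d@[-sn,c],'z',p[2])
for n in('top','scene'):
    k=optics.camera_info(n);a=optics.grab_frame(n);h=cv2.cvtColor(a,cv2.COLOR_RGB2HSV)
    m=((h[...,0]<6)|(h[...,0]>174))&(h[...,1]>180)&(h[...,2]>110)
    N,_,st,ce=cv2.connectedComponentsWithStats(m.astype(np.uint8))
    for ang in range(-120,61,60):
        q=np.array([.145+.042*np.cos(np.radians(ang)),.042*np.sin(np.radians(ang)),.087])
        X=np.array(k['R'])@[.5255+c*q[0]-sn*q[1],-.065+sn*q[0]+c*q[1],q[2]]+k['t'];u=X[:2]/X[2]*k['fx']+[k['cx'],k['cy']]
        near=[(ce[i].round(1).tolist(),int(st[i,4])) for i in range(1,N) if np.hypot(*(ce[i]-u))<13]
        print(n,ang,u.round(1),near)
E
python3 red.py
```

```text
time: 8.3
tool_pos: [0.5377, -0.0661, 0.1193]
tool_rot: [-0.001, 0.998, -0.059, -0.003]
contact_force: [-0.0, -0.3, -0.6]
gripper_width: 0.001
grasp_force: 0.0
time: 8.8
tool_pos: [0.5484, -0.0673, 0.1191]
tool_rot: [-0.001, 0.998, -0.059, -0.003]
contact_force: [0.3, 0.4, -0.4]
gripper_width: 0.005
grasp_force: 0.0
time: 9.3
tool_pos: [0.5487, -0.0674, 0.1192]
tool_rot: [-0.001, 0.998, -0.059, -0.003]
contact_force: [-0.1, 0.3, 1.1]
gripper_width: 0.0
grasp_force: 0.0
in indexer x,y 0.02332023491380426 0.0003721734235655976 z 0.11922405434085656
top -120 [337.1 176.9] []
top -60 [339.3 157.1] []
top 0 [323.1 144.7] []
top 60 [304.5 152. ] []
scene -120 [160.9 189.8] [([160.7, 191.2], 136)]
scene -60 [150.8 206.4] []
scene 0 [162.4 220.9] []
scene 60 [184.5 218. ] []
```

The red cap appears not to have moved. Looking.

```bash
python3 -c "
from plant import optics
import cv2,numpy as np
a=optics.grab_frame('scene')[100:250,110:260,::-1];b=optics.grab_frame('top')[120:290,250:400,::-1]
cv2.imwrite('pics/c2.png',np.hstack([cv2.resize(a,(400,400),interpolation=2),cv2.resize(b,(353,400),interpolation=2)]))"
```

```text
(no output)
```

View pics/c2.png

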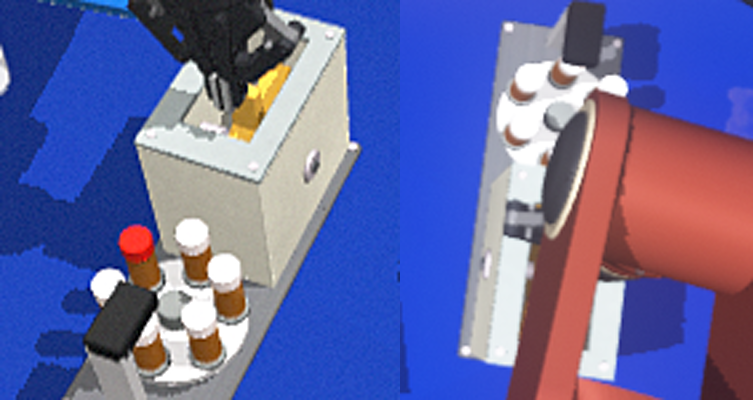

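The crop shows the red cap at frame (161,190), still at its starting place, with the fingers inside the slot and brass behind them at (209,134). I'll check numerically with the wrist camera and the brass mask.

```bash
cat > chk.py <<'E'
from g import *
import cv2
from plant import optics
p,R,s=cur();d=p[:2]-[.5255,-.065];print('t',s['time'],'idx x,y',(d@[c,sn]).round(4),(d@[-sn,c]).round(4),'z',p[2].round(4),s['contact_force'])
def pj(n,k,q):
    X=np.array(k['R'])@[.5255+c*q[0]-sn*q[1],-.065+sn*q[0]+c*q[1],q[2]]+k['t'];h=np.hypot(*X[:2])
    return (X[:2]/h*np.arctan2(h,X[2]) if n=='wrist' else X[:2]/X[2])*k['fx']+[k['cx'],k['cy']]
for n in('wrist','scene','top'):
    k=optics.camera_info(n);a=optics.grab_frame(n);h=cv2.cvtColor(a,cv2.COLOR_RGB2HSV)
    m=((h[...,0]<6)|(h[...,0]>174))&(h[...,1]>160)&(h[...,2]>90)
    y=((h[...,0]>15)&(h[...,0]<32)&(h[...,1]>150)&(h[...,2]>110))
    for lab,mm in(('red',m),('brass',y)):
        N,_,st,ce=cv2.connectedComponentsWithStats(mm.astype(np.uint8))
        print(n,lab,[(ce[i].round().tolist(),st[i,:5].tolist()) for i in range(1,N) if st[i,4]>25 and np.hypot(*(ce[i]-pj(n,k,[.06,0,.1])))<110])
    print('  caps',[(a_,pj(n,k,[.145+.042*np.cos(np.radians(a_)),.042*np.sin(np.radians(a_)),.087]).round().tolist()) for a_ in(-120,-60,0)],'tips',[pj(n,k,[x,0,z]).round().tolist() for x,z in((-.061,.109),(0,.144),(.061,.109))])
E
python3 chk.py
```

```text
t 9.5 idx x,y 0.0233 0.0004 z 0.1192 [-0.11269835 -0.58109878  0.42475789]
wrist red [([313.0, 66.0], [296, 50, 29, 30, 483])]
wrist brass []
  caps [(-120, [305.0, 62.0]), (-60, [305.0, 5.0]), (0, [252.0, -24.0])] tips [[253.0, 307.0], [252.0, 269.0], [252.0, 157.0]]
scene red [([161.0, 191.0], [155, 185, 13, 14, 137])]
scene brass [([206.0, 138.0], [196, 124, 23, 29, 260])]
  caps [(-120, [161.0, 190.0]), (-60, [151.0, 206.0]), (0, [162.0, 221.0])] tips [[215.0, 123.0], [201.0, 132.0], [190.0, 165.0]]
top red []
top brass []
  caps [(-120, [337.0, 177.0]), (-60, [339.0, 157.0]), (0, [323.0, 145.0])] tips [[311.0, 266.0], [318.0, 234.0], [318.0, 204.0]]
```

```bash
python3 -m inch '[{"dx":0,"dy":0,"dz":-0.03,"rx":0,"ry":0,"rz":0},{"dx":0,"dy":0,"dz":-0.065,"rx":0,"ry":0,"rz":0},{"dx":-0.03,"dy":0,"dz":-0.09,"rx":0,"ry":0,"rz":0},{"dx":-0.062,"dy":0,"dz":-0.09,"rx":0,"ry":0,"rz":0},{"dx":-0.062,"dy":0,"dz":-0.09,"rx":0,"ry":0,"rz":0}]'; python3 chk.py
```

```text
time: 10.15
tool_pos: [0.4987, -0.0615, 0.1924]
tool_rot: [-0.001, 0.998, -0.059, -0.002]
contact_force: [0.9, 0.7, -0.7]
gripper_width: 0.002
grasp_force: 0.0
t 10.15 idx x,y -0.027 0.0004 z 0.1924 [ 0.89207873  0.70689223 -0.68227127]
wrist red [([297.0, 19.0], [282, 8, 25, 23, 269])]
wrist brass []
  caps [(-120, [292.0, 18.0]), (-60, [291.0, -21.0]), (0, [252.0, -41.0])] tips [[253.0, 215.0], [253.0, 160.0], [253.0, 82.0]]
scene red [([161.0, 191.0], [155, 185, 13, 14, 136])]
scene brass [([205.0, 137.0], [196, 123, 23, 30, 330])]
  caps [(-120, [161.0, 190.0]), (-60, [151.0, 206.0]), (0, [162.0, 221.0])] tips [[215.0, 123.0], [201.0, 132.0], [190.0, 165.0]]
top red [([337.0, 178.0], [332, 173, 12, 11, 108])]
top brass [([313.0, 221.0], [308, 208, 14, 29, 235]), ([309.0, 258.0], [301, 251, 17, 15, 187])]
  caps [(-120, [337.0, 177.0]), (-60, [339.0, 157.0]), (0, [323.0, 145.0])] tips [[311.0, 266.0], [318.0, 234.0], [318.0, 204.0]]
```

Wheel and carousel are both exactly where they started. I'll retry in increments and watch the red cap mid-push.

```bash
python3 -m inch '[{"dx":0,"dy":0,"dz":0.03,"rx":0,"ry":0,"rz":0},{"dx":0,"dy":0,"dz":0.06,"rx":0,"ry":0,"rz":0},{"dx":0,"dy":0,"dz":0.089,"rx":0,"ry":0,"rz":0},{"dx":0,"dy":0,"dz":0.089,"rx":0,"ry":0,"rz":0},{"dx":0,"dy":0,"dz":0.089,"rx":0,"ry":0,"rz":0}]'
python3 -m inch '[{"dx":0.01,"dy":0,"dz":0,"rx":0,"ry":0,"rz":0},{"dx":0.02,"dy":0,"dz":0,"rx":0,"ry":0,"rz":0},{"dx":0.03,"dy":0,"dz":0,"rx":0,"ry":0,"rz":0},{"dx":0.03,"dy":0,"dz":0,"rx":0,"ry":0,"rz":0}]'; python3 chk.py
```

```text
time: 10.8
tool_pos: [0.4996, -0.0615, 0.1199]
tool_rot: [-0.001, 0.998, -0.059, -0.004]
contact_force: [0.4, -0.7, 0.3]
gripper_width: 0.001
grasp_force: 0.0
time: 11.2
tool_pos: [0.5249, -0.0647, 0.121]
tool_rot: [-0.001, 0.998, -0.059, -0.002]
contact_force: [0.7, 0.4, -0.1]
gripper_width: 0.004
grasp_force: 0.0
t 11.2 idx x,y -0.0007 0.0002 z 0.121 [ 0.69838227  0.4486967  -0.0741785 ]
wrist red [([307.0, 31.0], [290, 16, 35, 31, 827])]
wrist brass []
  caps [(-120, [304.0, 29.0]), (-60, [303.0, -24.0]), (0, [252.0, -50.0])] tips [[252.0, 282.0], [252.0, 232.0], [252.0, 119.0]]
scene red [([161.0, 191.0], [155, 185, 13, 14, 137])]
scene brass [([205.0, 137.0], [196, 123, 23, 30, 326])]
  caps [(-120, [161.0, 190.0]), (-60, [151.0, 206.0]), (0, [162.0, 221.0])] tips [[215.0, 123.0], [201.0, 132.0], [190.0, 165.0]]
top red [([338.0, 177.0], [332, 173, 12, 9, 75])]
top brass [([303.0, 256.0], [301, 249, 5, 15, 32])]
  caps [(-120, [337.0, 177.0]), (-60, [339.0, 157.0]), (0, [323.0, 145.0])] tips [[311.0, 266.0], [318.0, 234.0], [318.0, 204.0]]
```

Run:
```python
from g import *
import cv2
from plant import optics
p,R,s=cur()
def pw(n,k,W):
    X=np.array(k['R'])@W+k['t'];h=np.hypot(*X[:2]);return ((X[:2]/h*np.arctan2(h,X[2]) if n=='wrist' else X[:2]/X[2])*k['fx']+[k['cx'],k['cy']]).round(1).tolist()
for n in('wrist','scene'):
    k=optics.camera_info(n)
    print(n,[(l,pw(n,k,p+R.apply(o))) for l,o in(('tcp',[0,0,0]),('+x11',[.011,0,0]),('-x11',[-.011,0,0]),('y14',[0,.0145,0]),('-y14',[0,-.0145,0]),('30 up',[0,0,-.03]),('60 up',[0,0,-.06]))])
a=optics.grab_frame('scene')[:,:,:];h=cv2.cvtColor(a,cv2.COLOR_RGB2HSV)
for r in range(100,160):
    print(r,''.join('Y' if 15<h[r,q,0]<32 and h[r,q,1]>150 and h[r,q,2]>110 else '#' if h[r,q,2]<60 else 'B' if 105<h[r,q,0]<130 and h[r,q,1]>150 else '+' if h[r,q,2]<110 else '-' if h[r,q,2]<170 else '.' for q in range(170,232)))
```

```text
wrist [('tcp', [251.8, 217.4]), ('+x11', [251.8, 201.4]), ('-x11', [251.8, 232.6]), ('y14', [274.3, 217.3]), ('-y14', [229.3, 217.3]), ('30 up', [251.6, 239.1]), ('60 up', [251.4, 269.1])]
scene [('tcp', [202.9, 139.0]), ('+x11', [200.6, 142.8]), ('-x11', [205.2, 135.2]), ('y14', [196.5, 137.0]), ('-y14', [209.3, 140.9]), ('30 up', [201.4, 129.1]), ('60 up', [199.9, 118.6])]
100 B##########B###############################B+++++------+++++BB
101 .B#########.B#############################BBB+++++-----.-+##BB
102 ..B########..B###########################-BBB+++++#----..++BBB
103 B..B#######B.B+#########################-...-++++++#---.--+BBB
104 ....B#######BBB########################-....-+++++++++----BBBB
105 BB.B.B######BBB#######################+.....-+.-+##+++++-+BBBB
106 BBBBB.B######B########################-.....+-.-##+++++#+BBBBB
107 --B+BB-B##############################-....-#--+#####++#-...BB
108 B--B+BBBB#############################-...+##++####+####......
109 B--BBB---+############################-..+##########+##-......
110 BBBBBB.-BB+########################++#+++#######
[... 2597 characters left out ...]
YYY...........................
150 ..........................YYYYYYYYY............-..............
151 .............................YYYYY............................
152 ................................YY............-...............
153 .............................................-................
154 .............................................-................
155 ............................................-.................
156 ..............................................................
157 ----.......................................-...............-..
158 ..-----...................................................--..
159 .....---+-................................-..............---..
```

The pixel dump settles it. The fingertips end at about row 131, above the tooth top at row 132, although the reported TCP should project to row 139. So the real tips end higher than the TCP reading and passed over the wheel. Now to measure by how much.

Run:
```python
from g import *
from plant import optics
import cv2
p,R,s=cur();k=optics.camera_info('wrist');a=optics.grab_frame('wrist');g=cv2.cvtColor(a,cv2.COLOR_RGB2GRAY);h=cv2.cvtColor(a,cv2.COLOR_RGB2HSV)
for r in range(196,262,2): print(r,''.join('Y' if 12<h[r,q,0]<35 and h[r,q,1]>110 else '%x'%(g[r,q]//16) for q in range(215,292)))
def pw(o):
    X=np.array(k['R'])@(p+R.apply(o))+k['t'];hh=np.hypot(*X[:2]);return (X[:2]/hh*np.arctan2(hh,X[2])*k['fx']+[k['cx'],k['cy']]).round(1).tolist()
for u in(0,.01,.02,.03,.04):print(u,pw([.011,.0145,-u]),pw([.011,0,-u]),pw([-.011,0.0145,-u]))
kc=optics.camera_info('wrist');print('cam in tool',R.inv().apply(-np.array(k['R']).T@k['t']-p))
```

```text
196 999a9999999999a99a9a999YYYYYYYYYYYYYYYYYYYYYYYYYYYYYYYYY999aaaaaaaaaaaaabddee
198 99999999999999999999998YYYYYYYYYYYYYYYYYYYYYYYYYYYYYYYYY899999999999999abdddd
200 888888888888888888888876YYYYYYYYYYYYYYYYYYYYYYYYYYYYYYY7788888888888889abcccc
202 66666666666666666666666YYYYYYYYYYYYYYYYYYYYYYYYYYYYYYYY6666666666666677788888
204 66666666666666666666666YYYYYYYYYYYYYYYYYYYYYYYYYYYYYYYYY666666666666666666666
206 6666666666666666666666YYYYYYYYYYYYYYYYYYYYYYYYYYYYYYYYYY666666666666666666666
208 6666666666666666666666YYYYYYYYYYYYYYYYYYYYYYYYYYYYYYYYYY666666666666666666666
210 666666666666666666666YYYYYYYYYYYYYYYYYYYYYYYYYYYYYYYYYYYY66666666666666666666
212 666666666666666666667YYYYYYYYYYYYYYYYYYYYYYYYYYYYYYYYYYYY66666666666666666666
214 555555555566666666667YYYYYYYYYYYYYYYYYYYYYYYYYYYYYYYYYYYY66666666666666666666
216 455544444556666666677YYYYYYYYYYYYYYYYYYYYYYYYYYYYYYYYYYYYY6666666666666666666
218 55555555455666666667YYYYYYYYYYYYYYYYYYYYYYYYYYYYYYYYYYYYYY6666666666666666666
220 55555555555666666667YYYYYYYYYYYYYYYYYYYYYYYYYYYYYYYYYYYYYY6666666666666666666
222 6666666555566666667YYYYYYYYYYY
[... 1202 characters left out ...]
888888653333333333334566666666664322223466666666665433333333333346888888888
254 88888887643333333333334666666666664322223466666666666433222332233346788888888
256 88888887533333333333335666666666664322223466666666666543223332333335788888888
258 88888876433333333333345666666666664322223466666666666543222233333334678888888
260 88888875433333333333345667777777764322223467777777766543222322222333578888888
0 [274.8, 201.4] [251.8, 201.4] [273.8, 232.6]
0.01 [275.9, 207.2] [251.8, 207.2] [274.9, 239.6]
0.02 [277.2, 213.7] [251.7, 213.7] [276.0, 247.4]
0.03 [278.6, 220.9] [251.6, 221.0] [277.2, 255.9]
0.04 [280.1, 229.0] [251.5, 229.1] [278.5, 265.4]
cam in tool [ 0.07685059  0.00066988 -0.17578713]
```

Scene and wrist views agree the real tips end about 35 mm above the reported TCP, which also fits the contact-free sweep. I'll go back to x=-26 at this height and lower further, watching the force.

```bash
python3 -m inch '[{"dx":-0.016,"dy":0,"dz":0,"rx":0,"ry":0,"rz":0},{"dx":-0.0316,"dy":0,"dz":0,"rx":0,"ry":0,"rz":0},{"dx":-0.0316,"dy":0,"dz":0,"rx":0,"ry":0,"rz":0},{"dx":-0.0316,"dy":0,"dz":0,"rx":0,"ry":0,"rz":0}]'
python3 -m inch '[{"dx":0,"dy":0,"dz":0.008,"rx":0,"ry":0,"rz":0},{"dx":0,"dy":0,"dz":0.016,"rx":0,"ry":0,"rz":0},{"dx":0,"dy":0,"dz":0.024,"rx":0,"ry":0,"rz":0},{"dx":0,"dy":0,"dz":0.024,"rx":0,"ry":0,"rz":0}]'
python3 chk.py|grep -v caps
```

```text
time: 11.85
tool_pos: [0.4983, -0.0614, 0.1204]
tool_rot: [-0.001, 0.998, -0.059, -0.003]
contact_force: [1.0, -0.9, -0.2]
gripper_width: 0.002
grasp_force: 0.0
time: 12.25
tool_pos: [0.4971, -0.0611, 0.0992]
tool_rot: [-0.001, 0.998, -0.059, -0.004]
contact_force: [-0.3, 0.7, -0.1]
gripper_width: -0.001
grasp_force: 0.0
t 12.25 idx x,y -0.0287 0.0006 z 0.0992 [-0.28446067  0.65814916 -0.11385204]
wrist red []
wrist brass []
scene red [([161.0, 191.0], [155, 185, 13, 14, 137])]
scene brass [([205.0, 138.0], [196, 124, 23, 29, 309])]
top red [([337.0, 178.0], [332, 173, 12, 11, 108])]
top brass [([309.0, 212.0], [308, 208, 3, 12, 27])]
```

No contact. Lower 12 mm more and nudge 2 mm forward.

```bash
python3 -m inch '[{"dx":0.003,"dy":0,"dz":0.004,"rx":0,"ry":0,"rz":0},{"dx":0.003,"dy":0,"dz":0.009,"rx":0,"ry":0,"rz":0},{"dx":0.003,"dy":0,"dz":0.015,"rx":0,"ry":0,"rz":0},{"dx":0.003,"dy":0,"dz":0.015,"rx":0,"ry":0,"rz":0}]'
python3 -m inch '[{"dx":0.01,"dy":0,"dz":0,"rx":0,"ry":0,"rz":0},{"dx":0.02,"dy":0,"dz":0,"rx":0,"ry":0,"rz":0},{"dx":0.03,"dy":0,"dz":0,"rx":0,"ry":0,"rz":0},{"dx":0.03,"dy":0,"dz":0,"rx":0,"ry":0,"rz":0}]'; python3 chk.py
```

```text
time: 12.8
tool_pos: [0.4997, -0.0614, 0.0879]
tool_rot: [-0.001, 0.998, -0.059, -0.004]
contact_force: [0.1, 0.8, -0.1]
gripper_width: 0.002
grasp_force: 0.0
time: 13.2
tool_pos: [0.5242, -0.0644, 0.0882]
tool_rot: [-0.001, 0.998, -0.059, -0.004]
contact_force: [-4.1, 0.9, -0.6]
gripper_width: -0.0
grasp_force: 1.3
t 13.2 idx x,y -0.0013 0.0005 z 0.0882 [-4.07808731  0.91951316 -0.5846766 ]
wrist red []
wrist brass []
  caps [(-120, [314.0, 17.0]), (-60, [312.0, -44.0]), (0, [252.0, -73.0])] tips [[253.0, 309.0], [252.0, 263.0], [252.0, 123.0]]
scene red [([156.0, 195.0], [149, 189, 14, 14, 138])]
scene brass [([201.0, 143.0], [191, 132, 24, 21, 175])]
  caps [(-120, [161.0, 190.0]), (-60, [151.0, 206.0]), (0, [162.0, 221.0])] tips [[215.0, 123.0], [201.0, 132.0], [190.0, 165.0]]
top red [([340.0, 172.0], [334, 166, 13, 13, 113])]
top brass []
  caps [(-120, [337.0, 177.0]), (-60, [339.0, 157.0]), (0, [323.0, 145.0])] tips [[311.0, 266.0], [318.0, 234.0], [318.0, 204.0]]
```

Contact at last: 4 N, and the red cap is moving the right way. Continue to x≈24 mm and dwell.

```bash
python3 -m inch '[{"dx":0.01,"dy":0,"dz":0,"rx":0,"ry":0,"rz":0},{"dx":0.02,"dy":0,"dz":0,"rx":0,"ry":0,"rz":0},{"dx":0.031,"dy":0,"dz":0,"rx":0,"ry":0,"rz":0},{"dx":0.031,"dy":0,"dz":0,"rx":0,"ry":0,"rz":0},{"dx":0.031,"dy":0,"dz":0,"rx":0,"ry":0,"rz":0}]'
python3 -m inch '[{"dx":0,"dy":0,"dz":0,"rx":0,"ry":0,"rz":0},{"dx":0,"dy":0,"dz":0,"rx":0,"ry":0,"rz":0},{"dx":0,"dy":0,"dz":0,"rx":0,"ry":0,"rz":0},{"dx":0,"dy":0,"dz":0,"rx":0,"ry":0,"rz":0},{"dx":0,"dy":0,"dz":0,"rx":0,"ry":0,"rz":0}]'; python3 chk.py
```

```text
time: 13.85
tool_pos: [0.5499, -0.0675, 0.0895]
tool_rot: [-0.001, 0.998, -0.059, -0.002]
contact_force: [-0.3, 0.1, 0.9]
gripper_width: -0.001
grasp_force: 0.0
time: 14.35
tool_pos: [0.5488, -0.0673, 0.0888]
tool_rot: [-0.001, 0.998, -0.059, -0.003]
contact_force: [-0.3, 0.1, 0.8]
gripper_width: -0.001
grasp_force: 0.0
t 14.35 idx x,y 0.0234 0.0004 z 0.0888 [-0.33839988  0.11946499  0.81170148]
wrist red []
wrist brass []
  caps [(-120, [314.0, 57.0]), (-60, [313.0, -9.0]), (0, [252.0, -41.0])] tips [[253.0, 333.0], [252.0, 301.0], [252.0, 169.0]]
scene red [([149.0, 206.0], [144, 201, 13, 14, 99])]
scene brass [([205.0, 146.0], [200, 138, 12, 15, 45])]
  caps [(-120, [161.0, 190.0]), (-60, [151.0, 206.0]), (0, [162.0, 221.0])] tips [[215.0, 123.0], [201.0, 132.0], [190.0, 165.0]]
top red [([339.0, 158.0], [334, 152, 12, 13, 120])]
top brass []
  caps [(-120, [337.0, 177.0]), (-60, [339.0, 157.0]), (0, [323.0, 145.0])] tips [[311.0, 266.0], [318.0, 234.0], [318.0, 204.0]]
```

The first tooth has clicked home: the red cap is at -60° in both views. Lift, go back and lower for the second.

```bash
python3 -m inch '[{"dx":0,"dy":0,"dz":-0.03,"rx":0,"ry":0,"rz":0},{"dx":0,"dy":0,"dz":-0.0625,"rx":0,"ry":0,"rz":0},{"dx":0,"dy":0,"dz":-0.0625,"rx":0,"ry":0,"rz":0},{"dx":-0.031,"dy":0,"dz":-0.0625,"rx":0,"ry":0,"rz":0},{"dx":-0.0612,"dy":0,"dz":-0.0625,"rx":0,"ry":0,"rz":0}]'
python3 -m inch '[{"dx":0,"dy":0,"dz":0,"rx":0,"ry":0,"rz":0},{"dx":0,"dy":0,"dz":0.0,"rx":0,"ry":0,"rz":0}]'; python3 chk.py
```

```text
time: 15.0
tool_pos: [0.4999, -0.0616, 0.1384]
tool_rot: [-0.001, 0.998, -0.059, -0.003]
contact_force: [-0.0, 0.9, 0.3]
gripper_width: -0.0
grasp_force: 0.0
time: 15.2
tool_pos: [0.5003, -0.0616, 0.1385]
tool_rot: [-0.001, 0.998, -0.059, -0.003]
contact_force: [0.1, 0.2, -0.1]
gripper_width: 0.001
grasp_force: 0.0
t 15.2 idx x,y -0.0254 0.0004 z 0.1385 [ 0.09618771  0.18024035 -0.14667652]
wrist red []
wrist brass []
  caps [(-120, [301.0, 4.0]), (-60, [299.0, -43.0]), (0, [252.0, -66.0])] tips [[253.0, 243.0], [252.0, 182.0], [252.0, 81.0]]
scene red [([149.0, 206.0], [144, 201, 13, 14, 97])]
scene brass [([205.0, 137.0], [196, 123, 23, 30, 331])]
  caps [(-120, [161.0, 190.0]), (-60, [151.0, 206.0]), (0, [162.0, 221.0])] tips [[215.0, 123.0], [201.0, 132.0], [190.0, 165.0]]
top red [([339.0, 158.0], [334, 152, 12, 13, 115])]
top brass [([311.0, 215.0], [308, 208, 10, 20, 94]), ([304.0, 258.0], [301, 252, 8, 13, 75])]
  caps [(-120, [337.0, 177.0]), (-60, [339.0, 157.0]), (0, [323.0, 145.0])] tips [[311.0, 266.0], [318.0, 234.0], [318.0, 204.0]]
```

Wheel is at rest again with a tooth upright. Second push.

```bash
python3 -m inch '[{"dx":0,"dy":0,"dz":0.02,"rx":0,"ry":0,"rz":0},{"dx":0,"dy":0,"dz":0.04,"rx":0,"ry":0,"rz":0},{"dx":0,"dy":0,"dz":0.0625,"rx":0,"ry":0,"rz":0},{"dx":0,"dy":0,"dz":0.0625,"rx":0,"ry":0,"rz":0},{"dx":0,"dy":0,"dz":0.0625,"rx":0,"ry":0,"rz":0}]'
python3 -m inch '[{"dx":0.01,"dy":0,"dz":0,"rx":0,"ry":0,"rz":0},{"dx":0.02,"dy":0,"dz":0,"rx":0,"ry":0,"rz":0},{"dx":0.03,"dy":0,"dz":0,"rx":0,"ry":0,"rz":0},{"dx":0.04,"dy":0,"dz":0,"rx":0,"ry":0,"rz":0},{"dx":0.05,"dy":0,"dz":0,"rx":0,"ry":0,"rz":0}]'
python3 -m inch '[{"dx":0.0115,"dy":0,"dz":0,"rx":0,"ry":0,"rz":0},{"dx":0.0115,"dy":0,"dz":0,"rx":0,"ry":0,"rz":0},{"dx":0.0115,"dy":0,"dz":0,"rx":0,"ry":0,"rz":0},{"dx":0.0115,"dy":0,"dz":0,"rx":0,"ry":0,"rz":0},{"dx":0.0115,"dy":0,"dz":0,"rx":0,"ry":0,"rz":0}]'
python3 -m inch '[{"dx":0,"dy":0,"dz":0,"rx":0,"ry":0,"rz":0},{"dx":0,"dy":0,"dz":0,"rx":0,"ry":0,"rz":0},{"dx":0,"dy":0,"dz":0,"rx":0,"ry":0,"rz":0},{"dx":0,"dy":0,"dz":0,"rx":0,"ry":0,"rz":0},{"dx":0,"dy":0,"dz":0,"rx":0,"ry":0,"rz":0}]'; python3 chk.py
```

```text
time: 15.85
tool_pos: [0.4994, -0.0613, 0.0876]
tool_rot: [-0.001, 0.998, -0.059, -0.004]
contact_force: [0.9, 0.5, 0.3]
gripper_width: -0.003
grasp_force: 0.0
time: 16.35
tool_pos: [0.5403, -0.0663, 0.0886]
tool_rot: [-0.001, 0.998, -0.059, -0.003]
contact_force: [-1.0, 0.0, 0.1]
gripper_width: -0.003
grasp_force: 0.4
time: 16.85
tool_pos: [0.549, -0.0673, 0.0889]
tool_rot: [-0.001, 0.998, -0.059, -0.003]
contact_force: [-0.9, 0.1, 0.1]
gripper_width: -0.002
grasp_force: 0.0
time: 17.35
tool_pos: [0.5491, -0.0673, 0.0887]
tool_rot: [-0.001, 0.998, -0.059, -0.003]
contact_force: [0.1, -0.4, 0.1]
gripper_width: 0.001
grasp_force: 0.0
t 17.35 idx x,y 0.0237 0.0004 z 0.0887 [ 0.11095794 -0.4010323   0.1146157 ]
wrist red []
wrist brass []
  caps [(-120, [314.0, 57.0]), (-60, [313.0, -8.0]), (0, [252.0, -41.0])] tips [[253.0, 334.0], [252.0, 302.0], [252.0, 169.0]]
scene red [([165.0, 224.0], [161, 218, 8, 12, 50])]
scene brass [([205.0, 146.0], [200, 139, 11, 14, 41])]
  caps [(-120, [161.0, 190.0]), (-60, [151.0, 206.0]), (0, [162.0, 221.0])] tips [[215.0, 123.0], [201.0, 132.0], [190.0, 165.0]]
top red [([322.0, 149.0], [318, 146, 11, 6, 38])]
top brass []
  caps [(-120, [337.0, 177.0]), (-60, [339.0, 157.0]), (0, [323.0, 145.0])] tips [[311.0, 266.0], [318.0, 234.0], [318.0, 204.0]]
```

The red cap is under the reader, partly hidden by it in both views. Lift straight clear and check once more.

```bash
python3 -m inch '[{"dx":0,"dy":0,"dz":-0.03,"rx":0,"ry":0,"rz":0},{"dx":0,"dy":0,"dz":-0.08,"rx":0,"ry":0,"rz":0},{"dx":-0.02,"dy":0,"dz":-0.14,"rx":0,"ry":0,"rz":0},{"dx":-0.05,"dy":0,"dz":-0.19,"rx":0,"ry":0,"rz":0},{"dx":-0.08,"dy":0,"dz":-0.23,"rx":0,"ry":0,"rz":0}]'
python3 -m inch '[{"dx":0,"dy":0,"dz":0,"rx":0,"ry":0,"rz":0},{"dx":0,"dy":0,"dz":0.0,"rx":0,"ry":0,"rz":0},{"dx":0,"dy":0,"dz":0.0,"rx":0,"ry":0,"rz":0}]'; python3 chk.py
python3 - <<'E'
from plant import optics,nets
import cv2
# other indexer: blue cap vs first top frame
new=optics.grab_frame('top');old=cv2.resize(cv2.imread('pics/top.png'),(512,384),interpolation=3)[:,:,::-1]
for a in(old,new):
    h=cv2.cvtColor(a.copy(),cv2.COLOR_RGB2HSV)[140:320,130:215]
    y=(h[...,0]>15)&(h[...,0]<32)&(h[...,1]>150)&(h[...,2]>110); b=(h[...,0]>100)&(h[...,0]<112)&(h[...,1]>180)&(h[...,2]>150)
    print(y.sum(),[v.mean().round(1) for v in y.nonzero()],b.sum(),[v.mean().round(1) for v in b.nonzero()])
E
```

```text
time: 18.0
tool_pos: [0.4865, -0.0603, 0.2764]
tool_rot: [-0.001, 0.998, -0.059, -0.001]
contact_force: [0.6, 0.0, -0.4]
gripper_width: -0.0
grasp_force: 0.0
time: 18.3
tool_pos: [0.4862, -0.0601, 0.2716]
tool_rot: [-0.001, 0.998, -0.059, -0.004]
contact_force: [0.2, 0.1, -0.9]
gripper_width: -0.002
grasp_force: 0.0
t 18.3 idx x,y -0.0396 0.0002 z 0.2716 [ 0.23150081  0.1492116  -0.87355773]
wrist red []
wrist brass []
  caps [(-120, [283.0, 24.0]), (-60, [283.0, -8.0]), (0, [253.0, -24.0])] tips [[253.0, 178.0], [253.0, 130.0], [253.0, 73.0]]
scene red [([165.0, 224.0], [161, 218, 8, 12, 50])]
scene brass [([205.0, 137.0], [196, 123, 23, 30, 335])]
  caps [(-120, [161.0, 190.0]), (-60, [151.0, 206.0]), (0, [162.0, 221.0])] tips [[215.0, 123.0], [201.0, 132.0], [190.0, 165.0]]
top red [([322.0, 149.0], [318, 146, 11, 6, 37])]
top brass [([314.0, 226.0], [308, 209, 13, 34, 229]), ([303.0, 259.0], [301, 251, 4, 14, 30]), ([312.0, 264.0], [306, 262, 11, 4, 34])]
  caps [(-120, [337.0, 177.0]), (-60, [339.0, 157.0]), (0, [323.0, 145.0])] tips [[311.0, 266.0], [318.0, 234.0], [318.0, 204.0]]
510 [np.float64(131.5), np.float64(44.4)] 11 [np.float64(57.7), np.float64(59.9)]
513 [np.float64(131.4), np.float64(44.4)] 13 [np.float64(57.4), np.float64(60.8)]
```

The red vial rests under the reader, the other indexer is unchanged, and the arm is clear.

```bash
python3 -c "
from plant import ticket
print(ticket.job_done())"
```

```text
the job is handed in; nothing more can be done
None
```

The star wheel went on two teeth, coming to rest after each, and the red-capped vial now sits under the reader head; the other indexer is unchanged, and the job was handed in at about 18 s (a first pass had cleared the wheel without touching it, because the fingertips sit about 35 mm above the reported TCP).

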